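Level the base tray of a tiered stand by its screw foot

ROBOT

A 6-joint arm with a two-finger parallel gripper is mounted at the origin on the work surface. World frame = base frame: x ahead of the robot, y to its left, z up, the work surface at z = 0. Lengths are in m, angles in rad, forces in N, time in s.
With the tool pointing down it reaches from about 0.15 to 0.775 m from the base axis. Payload 6.1 kg.
Tool frame: the origin (TCP) lies on the centre line of the jaws, within the pads' length; the fingertips stand ahead of it and the grasp point (between the pads) is the TCP (arm.tip_extent is the z of the fingertips in the tool frame, in m); z points along the fingers, y is the line along which they close (so a half turn about z gives the same grasp; the last joint's range is limited). The gripper opens to 85 mm and grips with 20 to 120 N. Pads are 22 mm wide; open, the fingers measure 114 mm over their backs; the gripper's body (76 mm by 85 mm) begins 54 mm behind the grasp point. The pads swing forward as they close: fully open they stand 13 mm farther back than shut.
Start: joints at [1.161, 0.126, -0.04, 1.405, 0, 1.571], TCP at [0.209, 0.482, 0.25] pointing down, gripper open.
Joint ranges: [-2.72, 2.72], [-0.95, 1.95], [-1.27, 1.35], [-1.78, 2.02], [-1.46, 1.47], [-3.14, 3.14]. Speed limits (rad/s): [2.39, 2.39, 3.01, 3.14, 3.14, 3.14].

INTERFACE

Orientations are given as a unit quaternion [x, y, z, w].
In Python, from workcell import monitor, optics, arm, models gives the robot as it stands.
- The arm moves only by the tool carry_out, never from a script. Its argument "rows" is one flat list of numbers, 7 for each row, row after row: the opening, from -1 (shut) to 1 (fully open), then the shift along the world's x, y, z in mm, then the turn, a rotation vector about the world's x, y, z in rad. In form: [grip, x, y, z, ax, ay, az, grip, x, y, z, ax, ay, az, ...]. A call has 1 to 20 rows; each row shifts and turns the commanded pose from where the row before left it; what a row does not reach is not made up. A row lasts 1/12 s, in which the tool goes at most 41.7 mm and 7.16 degrees, less where a joint would pass 70% of its speed; a pose out of reach is approached as far as the arm can. A call with a gripper value outside its range is refused whole. The fingers move at their own pace and stop on an object; "force" is the grip in N (left out, the last holds). Time passes only in rows, so rows that do not move let the fingers close. It gives the time, the measured TCP pose, the force, the opening and the grip force at its end, in the units of the state.
- monitor.get_state(): the state, without advancing time (a new reading comes with each control period).
- optics.grab_frame(name): name is "scene" or "top"; returns a dict with "pixels" (384x512x3 uint8, red, green, blue), "fx", "fy", "cx", "cy" (pixels), "dist_coeffs" ([k1, k2, p1, p2, k3] as OpenCV has them; the pictures are not rectified), "origin" and "orientation" of the camera in the world. Camera axes: x right, y down, z forward; pixel columns grow to the right and rows downward; lengths in m; the calibration is good to about 2 mm. A picture is of the moment at which its call begins. There is no depth.
- arm.close_job(): hands the job in; it is judged then, once.
Trained networks look in a picture, given as the dict that the camera call returned (one of the last four; its "shot" number tells which), for a name from the list of things; names that differ only in an ending like _2 or _b are one class to them, and where a whole thing is asked for, a point or a joint stands for the part that bears it (a point fixed in the world has none). Each returns a list of dicts, best first, with "conf" (0 to 1); they miss things now and then, are a little off and sometimes report something else, mostly with a low value. They report only what shows in the picture. A call takes as long as a camera call. They do not tell look-alikes from the thing itself.
- models.look_for(picture, target): "rect" ([left, top, right, bottom] in pixels, round what is visible of it).
- models.tip_of(picture, target): "pixel" ([column, row] in pixels: a listed point, or the origin of a listed thing).
The state is a dict: "time": time; "joints": joint angles; "joint_velocities": joint speeds; "joint_efforts": joint torques, N m; "position": TCP position; "tcp_rot": TCP orientation; "force": force on the tool from outside, world axes, zero at the start; "moment": the same for the moment, N m; "opening": finger opening in m; "grasp_force": force on a finger pad.
Only numpy, scipy, OpenCV 4.12 (cv2) and the standard library are available. Lean on these libraries where they do the work, as an engineer would, in place of code of your own. Each camera call takes 0.05 s, during which the arm holds its last target. There are 200 camera calls.

TASK

Lay the red spirit level lengthways on the long wooden tray, clear of the orange knob and the rims, and press it down firmly so that it beds. Then let go of it, take the orange knob of the tray's levelling foot, push it down so that the foot really bears on its brass disc, and turn it until, while pushed down, the bubble stands centred between the two black lines. Finish while still gripping the knob and pressing it down firmly with the bubble centred; do not let go, and leave the pot, chess queen, chapel and torch where they are.

Things in the scene. Friction and masses are not known exactly. Their poses are not given: they have to be found in the camera images.
- level: Red spirit level: bar 180 long x 24 wide x 45 mm high, about 0.35 kg, on the cabinet top on its long narrow underside. Origin: centre of the underside; x along its length, z up. Mid-top: a lime vial 90 mm long, a white bubble 22 mm long, two black lines (inner edges) 17 mm either side of the middle.
- bubble (a joint): Place of the bubble along the level's own x axis, m, 0 = centred between the lines, -0.032 and +0.032 = the ends of the vial, where it stops. It goes to the higher end, 1.7 mm for each mrad of tilt, and needs about 1.5 s to settle.
- tray: Plywood tray 360 x 140 mm, floor 8 mm thick, rim 10 mm above the floor. Origin: on its hinge axis, at the underside, 20 mm in from one end; y along its length to the knob end, x across, z up. It pivots about x, underside 26 mm above the cabinet top at the hinge. Foam lifts the knob end to about 0.03 rad (a stop) whenever it is not pushed down.
- tray_spot (a point): Point on top of the tray's floor, midway across, 130 mm from the hinge axis and 170 mm from the knob's axis: a good place for the middle of the level.
- knob: Round orange fluted knob at the tray's end, 42 mm across the ribs, 26 mm high, on a 12 mm stem. Origin: on its axis, 3 mm above the tray's floor, z up; head from 20 to 46 mm above it. A white bar on top shows its turn. Clockwise from above lengthens the foot by 1.9 mm a radian: 6.3 mrad of tray tilt, 11 mm of bubble. Takes 0.06 N m, stays where left.
- knob_grip (a point): Point on the knob's axis at mid-height of its head, 44 mm above the tray's floor: where to pinch it from above.
- foot: Steel screw foot, round end of 18 mm diameter, under the tray on the knob's axis, 300 mm from the hinge axis. Origin: its lowest point. 2 to 4 N down on the knob (allow 10 to 15 N to be sure) brings it onto the disc; then the tray goes no lower. It starts too short (pushed-down knob end too low), 1 to 3.2 rad of knob short of level, and can go at least 2 rad past level.
- glide: Loose brass disc, 52 mm diameter, 6 mm thick, lying on a rubber pad under the foot. Origin: centre of its underside.
- queen: Black plastic chess queen, 36 mm base, 82 mm high; bystander. Origin under its centre.
- chapel: White resin chapel ruin, 70 x 90 mm base, 80 mm high; bystander. Origin under its centre.
- pot: Green ceramic pot, 84 mm across, 75 mm high; bystander. Origin under its centre.
- torch: Aluminium flashlight lying along its x, 112 mm long, 28 mm thick; bystander. Origin under its middle.
Not all that is in view belongs to the job. What is meant by the level is not purple or turquoise, and is the larger of those in its own colour.

How it is judged:
By the outcome, as a careful person would: the job done as asked, in the order asked, and still so for the second after the job is handed in, while the arm keeps its last pose, push and grip.
It also fails if it takes over 72 s, if anything falls off the work surface, if the arm or the gripper's body presses on something with over 40 N, if the wrist force passes 120 N, or if a joint passes its speed limit or range.

## Working session

There is one attempt and no reset: what is moved stays moved. The work goes in short steps, Python scripts to look and compute and a tool call to move; the robot and the scene stay as the last step left them, time stands still between calls to the robot, and variables do not carry over. Pictures are saved under pics/ and viewed, at most 10 in all, crops included, and the job is handed in when it is done.

Besides the shell and the picture viewer there is one more tool, called by a JSON object that holds its "fn" and its "kwargs", one argument or row to a line. carry_out: Moves the arm, as the interface text tells. Its arguments: {"type":"object","properties":{"rows":{"type":"array","items":{"type":"number"}},"force":{"type":"number"}},"required":["rows"]}

```bash
mkdir -p pics; cat > h.py <<'E'
import numpy as np, cv2, json
from workcell import monitor, optics, arm, models
from scipy.spatial.transform import Rotation as R
def K(p): return np.array([[p['fx'],0,p['cx']],[0,p['fy'],p['cy']],[0,0,1.]]), np.array(p['dist_coeffs'],float)
def ray(p,px):
    k,d=K(p); u=cv2.undistortPoints(np.array([[px]],float),k,d)[0,0]
    v=R.from_quat(p['orientation']).apply([u[0],u[1],1.]); return np.array(p['origin']),v/np.linalg.norm(v)
def on_z(p,px,z):
    o,v=ray(p,px); return o+v*(z-o[2])/v[2]
def proj(p,X):
    k,d=K(p); r=R.from_quat(p['orientation']).inv(); X=np.atleast_2d(X)
    c=r.apply(X-np.array(p['origin'])); return cv2.projectPoints(c,np.zeros(3),np.zeros(3),k,d)[0][:,0]
def tri(p1,a,p2,b):
    o1,v1=ray(p1,a);o2,v2=ray(p2,b); A=np.stack([v1,-v2],1); s=np.linalg.lstsq(A,o2-o1,rcond=None)[0]
    x,y=o1+s[0]*v1,o2+s[1]*v2; return (x+y)/2, np.linalg.norm(x-y)
def save(p,n,crop=None,f=1):
    im=p['pixels'][:,:,::-1]
    if crop: l,t,r,b=crop; im=im[t:b,l:r]
    cv2.imwrite('pics/'+n,cv2.resize(im,None,fx=f,fy=f,interpolation=cv2.INTER_CUBIC))
E
python3 - <<'E'
from h import *
ps={n:optics.grab_frame(n) for n in('scene','top')}
both=np.vstack([ps['scene']['pixels'],ps['top']['pixels']])
for n,p in ps.items():
    save(p,n+'0.png',f=1.5); print(n,p['origin'],p['orientation'],p['fx'])
    for t in('level','tray','knob','glide','foot'):
        print(t,[(np.round(d['rect']).tolist(),round(d['conf'],2)) for d in models.look_for(p,t)][:4])
    for t in('level','tray_spot','knob_grip','knob','tray','glide','foot','bubble'):
        print(t,[(np.round(d['pixel'],1).tolist(),round(d['conf'],2)) for d in models.tip_of(p,t)][:4])
print(monitor.get_state(), arm.tip_extent)
E
```

```text
scene [ 1.27754426 -0.47971514  0.94301569] [ 0.79860866  0.44766196 -0.19722362 -0.35060779] 483.7249493425579
level [([202.0, 184.0, 242.0, 235.0], 0.9), ([258.0, 123.0, 310.0, 157.0], 0.68), ([72.0, 215.0, 118.0, 227.0], 0.62), ([245.0, 163.0, 257.0, 204.0], 0.5)]
tray [([213.0, 189.0, 361.0, 287.0], 0.93)]
knob [([325.0, 196.0, 342.0, 213.0], 0.81)]
glide [([366.0, 157.0, 399.0, 190.0], 0.38)]
foot []
level [([219.7, 213.2], 0.85), ([287.6, 145.9], 0.75), ([96.3, 225.4], 0.7), ([250.6, 185.8], 0.59)]
tray_spot [([275.9, 240.2], 0.69)]
knob_grip [([331.9, 203.7], 0.8), ([143.7, 293.7], 0.71)]
knob [([331.3, 213.1], 0.83)]
tray [([233.8, 265.1], 0.78)]
glide [([144.1, 251.5], 0.16)]
foot []Traceback (most recent call last):
  File "<stdin>", line 9, in <module>
ValueError: it knows: chapel, foot, glide, knob, knob_grip, level, pot, queen, torch, tray, tray_spot
```

View pics/scene0.png

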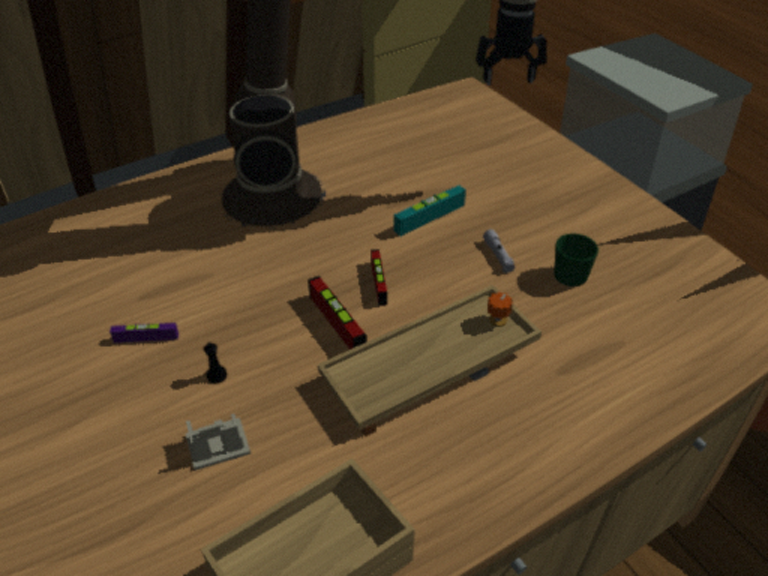

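The scene view shows the tray with its orange knob at (332,204) in the original pixels. Candidates for the level are the large red bar (222,209), a small red one (252,185), a turquoise one (287,140) and a purple one (96,222). The larger red one fits the description, so I choose it.

```bash
python3 - <<'E'
from h import *
ps={n:optics.grab_frame(n) for n in('scene','top')}
tips={}
for n,p in ps.items():
    for t in('level','tray_spot','knob_grip','knob','tray','glide','queen','pot','torch'):
        tips[n,t]=[(np.round(d['pixel'],1).tolist(),round(d['conf'],2)) for d in models.tip_of(p,t)][:4]
        if n=='top': print(t,tips[n,t])
p=ps['top'];save(p,'top0.png',f=1.5);print(p['origin'],p['orientation'],p['fx'])
for t in('tray_spot','knob_grip','knob','tray'):
    a,b=tips['scene',t],tips['top',t]
    if a and b: print(t,tri(ps['scene'],a[0][0],p,b[0][0]))
for l in tips['top','level']: print('lev top',on_z(p,l[0],0))
for l in tips['scene','level']: print('lev sc',on_z(ps['scene'],l[0],0))
s=monitor.get_state();print(s['tcp_rot'],s['position'],s['force'],s['opening'],arm.tip_extent)
E
```

```text
level [([240.8, 217.0], 0.72), ([384.4, 242.8], 0.63), ([279.2, 198.5], 0.61), ([178.6, 256.4], 0.58)]
tray_spot [([262.4, 138.6], 0.82)]
knob_grip [([202.5, 134.3], 0.72), ([358.0, 197.5], 0.65)]
knob [([205.4, 138.3], 0.69)]
tray [([303.6, 139.1], 0.91)]
glide []
queen [([358.0, 197.9], 0.71)]
pot [([128.5, 161.5], 0.78)]
torch [([159.3, 195.3], 0.57)]
[0.36681939 0.02633282 1.21821721] [-0.70356343  0.70950213 -0.02819338  0.02846696] 399.07842450469764
tray_spot (array([ 0.61085519, -0.01453114,  0.03839314]), np.float64(0.0012868230896716233))
knob_grip (array([ 0.57601079, -0.08925976,  0.16452087]), np.float64(0.4781158741518294))
knob (array([0.61413061, 0.15768811, 0.03794346]), np.float64(0.0012749691101467996))
tray (array([ 0.61049023, -0.13825552,  0.0312592 ]), np.float64(0.0009944056717946148))
lev top [0.37758265 0.05319522 0.        ]
lev top [ 0.29446372 -0.38497521  0.        ]
lev top [ 0.43301215 -0.0645794   0.        ]
lev top [0.25959979 0.24280174 0.        ]
lev sc [ 0.283801   -0.38682336  0.        ]
lev sc [0.35968585 0.06380522 0.        ]
lev sc [ 0.42539888 -0.07523727  0.        ]
lev sc [0.26524894 0.26388786 0.        ]
[ 2.03473199e-01  9.79080516e-01  7.76439994e-06 -1.15360850e-07] [0.20917658 0.48152205 0.25029155] [ 0.11465002 -0.97200203 -1.45636415] 0.08591759230407202 0.019
```

View pics/top0.png

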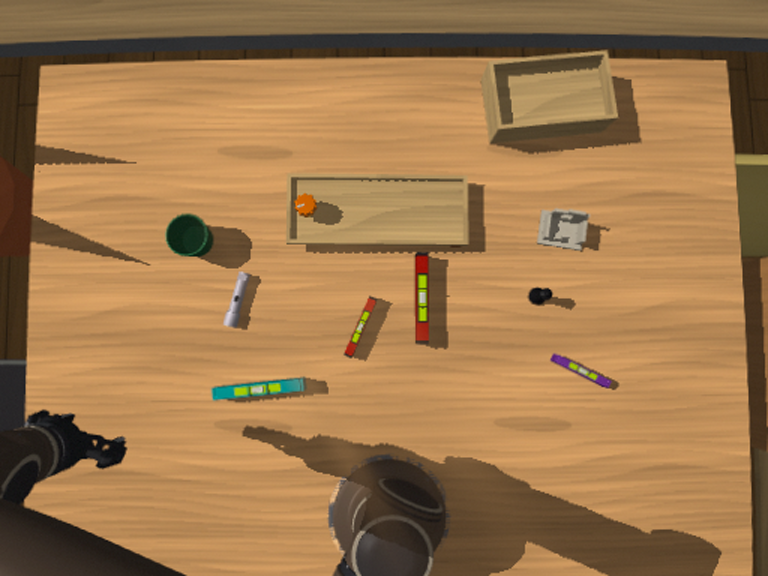

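```bash
cat >> h.py <<'E'
from scipy.optimize import minimize
def mask(p,lo,hi,rect):
    hsv=cv2.cvtColor(p['pixels'],cv2.COLOR_RGB2HSV); m=np.zeros(hsv.shape[:2],np.uint8)
    l,t,r,b=rect; m[t:b,l:r]=cv2.inRange(hsv,lo,hi)[t:b,l:r]; return m
def boxsil(p,x,y,yaw,z=0.,L=.18,W=.024,H=.045,pitch=0):
    c=np.array([[a*L/2,b*W/2,h*H] for a in(-1,1) for b in(-1,1) for h in(0,1)])
    X=R.from_euler('ZY',[yaw,pitch]).apply(c)+[x,y,z]; return cv2.convexHull(proj(p,X).astype(np.float32))
def fillsoft(h,shape=(384,512),s=4):
    m=np.zeros((shape[0]*s,shape[1]*s),np.uint8); cv2.fillConvexPoly(m,np.round((h+.5)*s-.5).astype(int),255)
    return cv2.resize(m,shape[::-1],interpolation=cv2.INTER_AREA)/255.
E
python3 - <<'E'
from h import *
ps=[optics.grab_frame(n) for n in('top','scene')]
save(ps[0],'crop1.png',(180,100,330,240),4)
rects=[(268,160,300,236),(198,178,246,238)]
ms=[]
for p,r in zip(ps,rects):
    hsv=cv2.cvtColor(p['pixels'],cv2.COLOR_RGB2HSV)
    m=mask(p,(0,170,25),(5,255,255),r)|mask(p,(173,170,25),(180,255,255),r)|mask(p,(28,150,80),(50,255,255),r)
    m=cv2.morphologyEx(m,cv2.MORPH_CLOSE,np.ones((7,7)))
    n,lab,st,_=cv2.connectedComponentsWithStats(m); m=(lab==1+np.argmax(st[1:,4])).astype(float); ms.append(m); print(m.sum(),st[1:].tolist())
for use in ([0],[1],[0,1]):
    f=lambda v:sum(np.abs(fillsoft(boxsil(ps[i],*v))-ms[i]).sum() for i in use)
    r=minimize(f,[.43,-.066,.0],method='Nelder-Mead',options=dict(initial_simplex=[[.43,-.066,0],[.44,-.066,0],[.43,-.056,0],[.43,-.066,.1]]))
    print(use,r.x.round(4),r.fun)
px=[]
for p in ps:
    m=mask(p,(5,200,90),(14,255,255),(185,110,225,160) if p is ps[0] else (315,185,350,220)); M=cv2.moments(m,True); px.append([M['m10']/M['m00'],M['m01']/M['m00']]);print(M['m00'])
print('knob',px,tri(ps[0],px[0],ps[1],px[1]))
E
```

```text
493.0 [[277, 170, 9, 57, 493]]
582.0 [[207, 185, 35, 47, 582]]
[0] [ 0.4322 -0.0677 -0.0232] 78.52941176470587
[1] [ 0.4204 -0.0682 -0.0464] 242.71372549019605
[0, 1] [ 0.4299 -0.0684 -0.0231] 344.2549019607843
102.0
105.0
knob [[203.84313725490196, 136.12745098039215], [332.8666666666667, 200.56190476190477]] (array([0.61022816, 0.15679727, 0.08750828]), np.float64(0.0015048156131304532))
```

View pics/crop1.png

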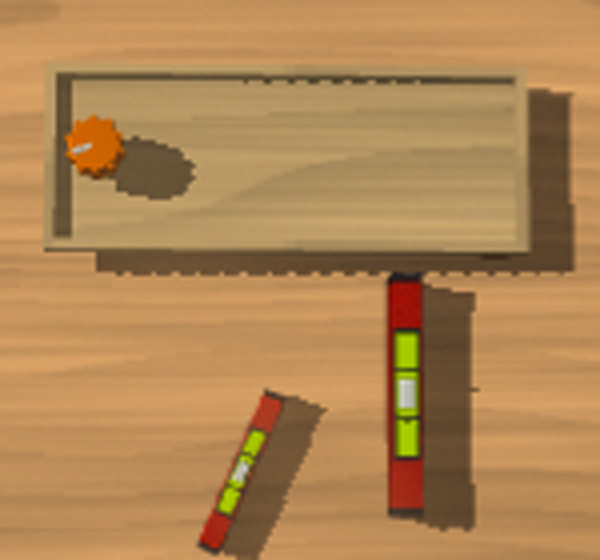

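The crop shows the larger red level upright at crop (405,395), i.e. original (281,199), with black end caps. The small red one is at (240,470). The knob is at (95,147), and the tray's rim corners are (47,66), (528,67), (528,250) and (44,248).

```bash
python3 - <<'E'
from h import *
p=optics.grab_frame('top')
o=lambda x,y,z:on_z(p,[180+x/4-.375,100+y/4-.375],z)
a,b=o(405,281,.045),o(405.5,515,.045); print('level far/near top',a,b,np.linalg.norm(a-b),(a+b)/2,np.arctan2(*(a-b)[1::-1]))
# silhouette fit w/ caps
m=mask(p,(0,170,25),(5,255,255),(268,160,300,236))|mask(p,(28,150,80),(50,255,255),(268,160,300,236))
ys,xs=np.nonzero(m); c=[(y,xs[ys==y].mean()) for y in np.unique(ys)]; print(np.polyfit(*np.array(c).T,1), ys.min(),ys.max())
for c,z in(((47,66),.054),((528,67),.044),((528,250),.044),((44,248),.054)): print(o(*c,z))
print(o(95,147,.085))
E
```

```text
level far/near top [ 0.5153984  -0.06741443  0.045     ] [ 0.34290532 -0.06529468  0.045     ] 0.17250610542985576 [ 0.42915186 -0.06635455  0.045     ] -0.012288244844784073
[9.52465832e-03 2.78891060e+02] 170 226
[0.67805205 0.19745212 0.054     ]
[ 0.67690834 -0.16265252  0.044     ]
[ 0.53802797 -0.15938199  0.044     ]
[0.54106874 0.19888005 0.054     ]
[0.60962821 0.15779672 0.085     ]
```

{"fn": "carry_out", "kwargs": {
  "rows": [0.2,15,-39,0,0,0,0.06,0.2,15,-38,0,0,0,0.06,0.2,15,-38,0,0,0,0.06],
  "force": 50
}}

```text
time: 2.1
position: [0.2541, 0.3656, 0.2499]
tcp_rot: [0.112, 0.994, -0.0, -0.0]
force: [0.7, -0.8, 0.5]
opening: 0.0524
grasp_force: 0.0
```

```bash
python3 - <<'E'
from h import *
s=monitor.get_state();print(s['time'],np.round(s['joints'],3),s['position'],s['opening'])
E
```

```text
2.1 [ 0.964 -0.024 -0.199  1.396 -0.     1.188] [0.25411201 0.36560896 0.24987909] 0.05241311846517987
```

{"fn": "carry_out", "kwargs": {
  "rows": [0.2,14.7,-36,-10.8,0,0,0.0174,0.2,14.7,-36,-10.8,0,0,0.0174,0.2,14.7,-36,-10.8,0,0,0.0174,0.2,14.7,-36,-10.8,0,0,0.0174,0.2,14.7,-36,-10.8,0,0,0.0174,0.2,14.7,-36,-10.8,0,0,0.0174,0.2,14.7,-36,-10.8,0,0,0.0174,0.2,14.7,-36,-10.8,0,0,0.0174,0.2,14.7,-36,-10.8,0,0,0.0174,0.2,14.7,-36,-10.8,0,0,0.0174,0.2,14.7,-36,-10.8,0,0,0.0174,0.2,14.7,-36,-10.8,0,0,0.0174,0.2,0,0,0,0,0,0]
}}

```text
time: 3.18
position: [0.4317, -0.0705, 0.1189]
tcp_rot: [0.013, 1.0, -0.001, -0.0]
force: [-0.3, -0.1, -0.9]
opening: 0.0514
grasp_force: 0.0
```

```bash
python3 - <<'E'
from h import *
s=monitor.get_state();print(s['time'],np.round(s['joints'],3),s['position'],s['opening'],R.from_quat(s['tcp_rot']).as_matrix().round(3).tolist())
E
```

```text
3.1833 [-0.161 -0.003 -0.468  1.106 -0.002 -0.134] [ 0.43172436 -0.07048387  0.11892662] 0.05138177991221191 [[-1.0, 0.027, -0.001], [0.027, 1.0, -0.002], [0.001, -0.002, -1.0]]
```

{"fn": "carry_out", "kwargs": {
  "rows": [0.2,-1,2,-35,0,0,0,0.2,0,0,-35,0,0,0,0.2,0,0,-15,0,0,0,0.2,0,0,-7,0,0,0,0.2,0,0,0,0,0,0,-0.7,0,0,0,0,0,0,-0.7,0,0,0,0,0,0,-0.7,0,0,0,0,0,0,-0.7,0,0,0,0,0,0,-0.7,0,0,0,0,0,0,-0.7,0,0,0,0,0,0]
}}

```text
time: 4.1
position: [0.431, -0.0638, 0.0305]
tcp_rot: [0.01, 1.0, -0.001, 0.002]
force: [-1.7, -3.3, 6.5]
opening: 0.0238
grasp_force: 50.4
```

{"fn": "carry_out", "kwargs": {
  "rows": [-0.7,0,0,30,0,0,0,-0.7,0,0,40,0,0,0,-0.7,12.7,3.8,10,0,0,0.1132,-0.7,12.7,3.8,0,0,0,0.1132,-0.7,12.7,3.8,0,0,0,0.1132,-0.7,12.7,3.8,0,0,0,0.1132,-0.7,12.7,3.8,0,0,0,0.1132,-0.7,12.7,3.8,0,0,0,0.1132,-0.7,12.7,3.8,0,0,0,0.1132,-0.7,12.7,3.8,0,0,0,0.1132,-0.7,12.7,3.8,0,0,0,0.1132,-0.7,12.7,3.8,0,0,0,0.1132,-0.7,12.7,3.8,0,0,0,0.1132,-0.7,12.7,3.8,0,0,0,0.1132,-0.7,12.7,3.8,0,0,0,0.1132,-0.7,12.7,3.8,0,0,0,0.1132,-0.7,0,0,0,0,0,0,-0.7,0,0,0,0,0,0]
}}

```text
time: 5.6
position: [0.6072, -0.0098, 0.1083]
tcp_rot: [-0.704, 0.71, 0.0, -0.0]
force: [-0.6, 0.4, -3.3]
opening: 0.0233
grasp_force: 50.4
```

```bash
python3 - <<'E'
from h import *
s=monitor.get_state();print(s['time'],np.round(s['joints'],3),s['position'],s['opening'],R.from_quat(s['tcp_rot']).as_matrix().round(3).tolist(),s['force'])
save(optics.grab_frame('scene'),'s1.png',(190,110,370,290),3.3)
E
```

```text
5.6 [-0.016  0.314 -0.116  1.142  0.    -1.578] [ 0.60723327 -0.00979971  0.10828722] 0.023339714496489982 [[-0.009, -1.0, -0.001], [-1.0, 0.009, 0.0], [-0.0, 0.001, -1.0]] [-0.60293756  0.39275702 -3.2526244 ]
```

View pics/s1.png

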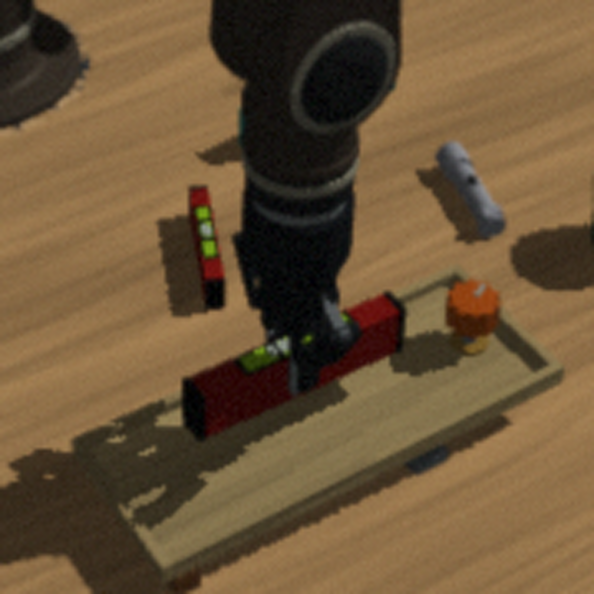

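The picture shows the large red level held lengthways over the tray's middle, well short of the knob at crop (472,305). Next I lower it.

{"fn": "carry_out", "kwargs": {
  "rows": [-0.7,1,0,-15,0,0,0,-0.7,0,0,-13,0,0,0,-0.7,0,0,-6,0,0,0,-0.7,0,0,-4,0,0,0,-0.7,0,0,-3,0,0,0,-0.7,0,0,-3,0,0,0,-0.7,0,0,0,0,0,0,-0.7,0,0,0,0,0,0]
}}

```text
time: 6.32
position: [0.6084, -0.0101, 0.0654]
tcp_rot: [-0.705, 0.71, -0.0, 0.0]
force: [-2.5, -0.3, 2.0]
opening: 0.0233
grasp_force: 51.2
```

{"fn": "carry_out", "kwargs": {
  "rows": [-0.7,0,0,-2,0,0,0,-0.7,0,0,-2,0,0,0,-0.7,0,0,0,0,0,0,-0.7,0,0,0,0,0,0]
}}

```text
time: 6.65
position: [0.6092, -0.0097, 0.0629]
tcp_rot: [-0.705, 0.71, -0.001, 0.001]
force: [-3.7, 3.4, 11.7]
opening: 0.0235
grasp_force: 52.7
```

{"fn": "carry_out", "kwargs": {
  "rows": [-0.7,0,0,-3,0,0,0,-0.7,0,0,-2,0,0,0,-0.7,0,0,0,0,0,0,-0.7,0,0,0,0,0,0]
}}

```text
time: 6.98
position: [0.6092, -0.0097, 0.0626]
tcp_rot: [-0.705, 0.71, -0.002, 0.002]
force: [-18.2, 4.0, 40.7]
opening: 0.023
grasp_force: 56.4
```

{"fn": "carry_out", "kwargs": {
  "rows": [-0.7,0,0,0,0,0,0,-0.7,0,0,2.5,0,0,0,-0.7,0,0,2,0,0,0,-0.7,0,0,0,0,0,0,0.1,0,0,0,0,0,0,0.1,0,0,0,0,0,0,0.1,0,0,0,0,0,0,0.1,0,0,0,0,0,0,0.1,0,0,0,0,0,0,0.1,0,0,20,0,0,0,0.1,0,0,30,0,0,0,0.1,0,0,30,0,0,0,0.1,0,0,0,0,0,0]
}}

```text
time: 8.07
position: [0.6111, -0.0103, 0.1463]
tcp_rot: [-0.705, 0.71, -0.003, 0.003]
force: [0.9, 0.6, 0.4]
opening: 0.0471
grasp_force: 0.0
```

```bash
python3 - <<'E'
from h import *
s=monitor.get_state();print(s['time'],np.round(s['joints'],3),s['position'],s['opening'],s['force'])
p=optics.grab_frame('scene');q=optics.grab_frame('top')
a=cv2.resize(p['pixels'][180:300,200:370],None,fx=3.4,fy=3.4,interpolation=cv2.INTER_CUBIC)
b=cv2.resize(q['pixels'][110:170,180:330],(a.shape[1],int(60*a.shape[1]/150)-50),interpolation=cv2.INTER_CUBIC)
b=b[:192]
cv2.imwrite('pics/c2.png',np.vstack([a,b])[:,:,::-1]);print(a.shape,b.shape)
E
```

```text
8.0667 [-0.017  0.299 -0.052  1.211 -0.    -1.58 ] [ 0.61109311 -0.01031514  0.14631069] 0.04709332977053366 [0.92148894 0.56175237 0.4376017 ]
(408, 578, 3) (181, 578, 3)
```

View pics/c2.png

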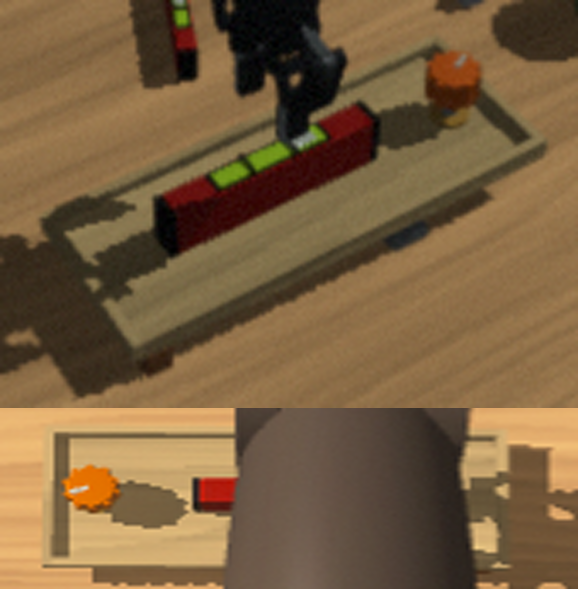

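Both views show the level standing clear in the tray's middle, with its end well short of the knob and the bubble at the knob end (scene crop (308,140)). The knob is free, so I go to it.

{"fn": "carry_out", "kwargs": {
  "rows": [0.5,0,32,0,0,0,0,0.5,0,34,0,0,0,0,0.5,0,34,0,0,0,0,0.5,0,34,0,0,0,0,0.5,-1,33,0,0,0,0,0.5,0,0,-15,0,0,0,0.5,0,0,0,0,0,0,0.5,0,0,0,0,0,0]
}}

```text
time: 8.83
position: [0.6059, 0.1567, 0.123]
tcp_rot: [-0.705, 0.709, 0.001, -0.002]
force: [0.2, -0.5, 0.6]
opening: 0.0642
grasp_force: 0.0
```

```bash
python3 - <<'E'
from h import *
s=monitor.get_state();print(s['time'],np.round(s['joints'],3),s['position'],s['opening'],s['force'])
q=optics.grab_frame('top');p=optics.grab_frame('scene')
a=cv2.resize(p['pixels'][140:280,230:370],None,fx=4,fy=4,interpolation=cv2.INTER_CUBIC)[:,:,::-1]
b=cv2.resize(q['pixels'][110:170,180:330],(800-560,560//2-100))[:,:,::-1]
cv2.imwrite('pics/c3.png',np.hstack([a,np.vstack([b,np.zeros((560-b.shape[0],240,3),np.uint8)])]))
X=proj(p,[[.610,.157,.0865]]);print(X)
E
```

```text
8.8333 [ 0.253  0.345 -0.041  1.189 -0.    -1.311] [0.60594948 0.15667062 0.12299377] 0.0642261774620229 [ 0.17199488 -0.53525378  0.63875667]
[[332.54348591 200.80627435]]
```

View pics/c3.png

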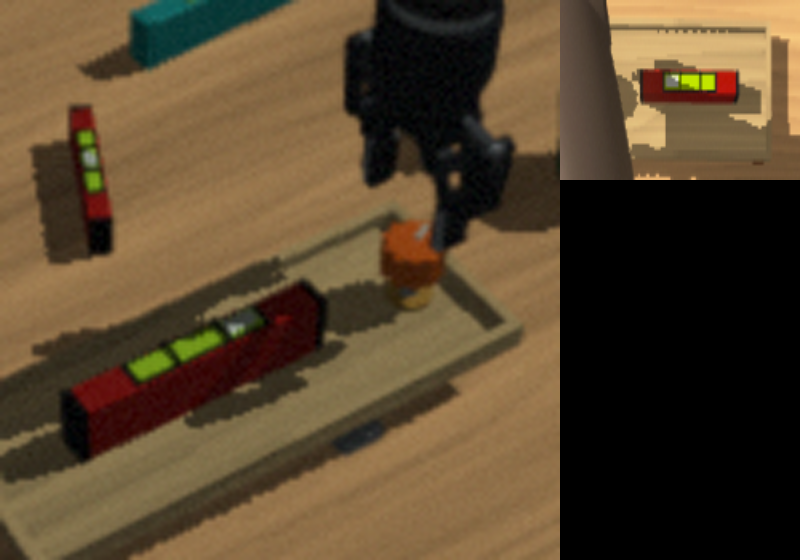

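Both cameras see the whole vial, with the bubble at the knob end; the open fingers stand above the knob at crop (412,255).

{"fn": "carry_out", "kwargs": {
  "rows": [0.5,4,0,-15,0,0,0,0.5,0,0,-15,0,0,0,0.5,0,0,-8,0,0,0,0.5,0,0,0,0,0,0,-0.3,0,0,0,0,0,0,-0.3,0,0,0,0,0,0,-0.3,0,0,0,0,0,0,-0.3,0,0,0,0,0,0,-0.3,0,0,0,0,0,0],
  "force": 60
}}

```text
time: 9.68
position: [0.6126, 0.1566, 0.0884]
tcp_rot: [-0.704, 0.71, -0.001, 0.001]
force: [4.8, -1.6, 2.0]
opening: 0.0363
grasp_force: 59.8
```

{"fn": "carry_out", "kwargs": {
  "rows": [-0.3,0,0,-4,0,0,0,-0.3,0,0,-4,0,0,0,-0.3,0,0,-3,0,0,0,-0.3,0,0,0,0,0,0,-0.3,0,0,0,0,0,0]
}}

```text
time: 10.1
position: [0.6126, 0.1582, 0.077]
tcp_rot: [-0.705, 0.709, -0.0, 0.002]
force: [4.7, 3.8, 3.9]
opening: 0.0362
grasp_force: 60.2
```

{"fn": "carry_out", "kwargs": {
  "rows": [-0.3,0,0,-3,0,0,0,-0.3,0,0,-2,0,0,0,-0.3,0,0,-2,0,0,0,-0.3,0,0,0,0,0,0,-0.3,0,0,0,0,0,0]
}}

```text
time: 10.52
position: [0.6128, 0.1586, 0.0747]
tcp_rot: [-0.705, 0.709, -0.001, 0.004]
force: [-5.3, 1.6, 29.2]
opening: 0.0362
grasp_force: 63.8
```

{"fn": "carry_out", "kwargs": {
  "rows": [-0.3,0,0,2,0,0,0,-0.3,0,0,0.19,0,0,-0.1,-0.3,0,0,0.19,0,0,-0.1,-0.3,0,0,0.19,0,0,-0.1,-0.3,0,0,0.19,0,0,-0.1,-0.3,0,0,0.19,0,0,-0.1,-0.3,0,0,0.19,0,0,-0.1,-0.3,0,0,0.19,0,0,-0.1,-0.3,0,0,0.19,0,0,-0.1,-0.3,0,0,0.19,0,0,-0.1,-0.3,0,0,0.19,0,0,-0.1,-0.3,0,0,0,0,0,0,-0.3,0,0,0,0,0,0]
}}

```text
time: 11.6
position: [0.6125, 0.1585, 0.077]
tcp_rot: [-0.279, 0.96, 0.001, 0.003]
force: [-2.2, 2.7, 21.9]
opening: 0.0363
grasp_force: 62.8
```

```bash
cat >> h.py <<'E'
def vial(p,near):
    """along-tray positions (m) of lime/bubble/black pixels on vial-top plane; near=approx vial centre world xyz"""
    z=near[2]; c=proj(p,[near])[0]
    X,Y=np.meshgrid(np.arange(int(c[0])-30,int(c[0])+31),np.arange(int(c[1])-20,int(c[1])+21))
    px=p['pixels'][Y,X]; hsv=cv2.cvtColor(px,cv2.COLOR_RGB2HSV)
    W=np.array([on_z(p,[x,y],z)-near for x,y in zip(X.ravel(),Y.ravel())]).reshape(X.shape+(3,))
    return px,hsv,W
def strip(p,near,hw=.005,L=.055,n=111):
    """profile along world y averaged over hw in x, at vial top"""
    ys=np.linspace(-L,L,n); o=[]
    for dx in np.linspace(-hw,hw,5):
        q=proj(p,np.c_[np.full(n,near[0]+dx),near[1]+ys,np.full(n,near[2])]).astype(np.float32)
        o.append(cv2.remap(p['pixels'],q[:,0:1],q[:,1:2],cv2.INTER_LINEAR)[:,0].astype(float))
    return ys,np.mean(o,0)
E
python3 - <<'E'
from h import *
s=monitor.get_state();print(s['time'],np.round(s['joints'],3),s['position'],s['opening'],s['force'])
q=optics.grab_frame('top');p=optics.grab_frame('scene')
a=cv2.resize(p['pixels'][200:260,245:305],None,fx=8,fy=8,interpolation=cv2.INTER_CUBIC)[:,:,::-1]
b=cv2.resize(q['pixels'][120:160,240:280],None,fx=8,fy=8,interpolation=cv2.INTER_CUBIC)[:,:,::-1]
cv2.imwrite('pics/c4.png',np.hstack([a,np.vstack([b,np.zeros((160,320,3),np.uint8)])]))
for n,f in(('top',q),('scene',p)):
    ys,c=strip(f,[.609,-.011,.081]); print(n)
    print(' '.join(f'{y*1e3:.0f}:{int(v[0])},{int(v[1])},{int(v[2])}' for y,v in zip(ys[::2],c[::2])))
E
```

```text
11.6 [ 0.252  0.372 -0.107  1.087  0.002 -0.312] [0.6124568  0.1585071  0.07695716] 0.0363365275518656 [-2.16588273  2.68414721 21.93059249]
top
-55:189,23,8 -53:189,23,7 -51:189,23,7 -49:189,24,7 -47:189,24,8 -45:154,28,19 -43:111,32,28 -41:63,35,34 -39:135,149,13 -37:177,209,3 -35:186,216,3 -33:186,216,3 -31:187,216,3 -29:186,215,3 -27:186,215,3 -25:186,217,3 -23:182,210,11 -21:167,190,41 -19:184,196,98 -17:194,199,140 -15:188,189,148 -13:134,135,107 -11:128,131,95 -9:171,176,117 -7:176,181,122 -5:179,184,125 -3:180,184,126 -1:179,184,124 1:173,188,81 3:167,191,30 5:165,192,6 7:165,193,2 9:161,188,2 11:150,176,2 13:146,171,2 15:145,169,2 17:143,167,2 19:119,141,2 21:94,110,3 23:76,88,4 25:108,127,2 27:120,141,1 29:120,141,2 31:108,127,2 33:102,122,1 35:100,120,1 37:100,120,1 39:100,119,1 41:100,119,1 43:100,120,1 45:100,120,0 47:100,120,1 49:95,114,3 51:59,68,16 53:53,39,21 55:65,23,20
scene
-55:102,18,13 -53:101,18,13 -51:99,15,12 -49:97,16,12 -47:78,15,10 -45:49,18,11 -43:40,42,12 -41:71,93,17 -39:100,131,23 -37:112,146,25 -35:112,146,26 -33:110,144,25 -31:112,146,25 -29:111,145,25 -27:104,137,24 -25:93,122,24 -23:81,102,34 -21:86,100,64 -19:101,111,91 -17:107,116,101 -15:83,89,81 -13:59,63,56 -11:73,79,67 -9:92,100,84 -7:95,103,85 -5:103,113,91 -3:110,121,99 -1:108,123,86 1:101,124,55 3:90,116,28 5:83,109,20 7:81,107,18 9:76,101,17 11:69,92,16 13:62,83,13 15:56,75,11 17:46,62,9 19:36,48,8 21:22,30,7 23:18,24,5 25:30,40,6 27:43,57,9 29:46,61,10 31:47,62,9 33:46,61,9 35:45,59,8 37:45,59,9 39:45,60,11 41:45,60,10 43:44,60,10 45:43,58,9 47:38,50,7 49:26,31,6 51:22,11,3 53:33,6,4 55:39,7,6
```

View pics/c4.png

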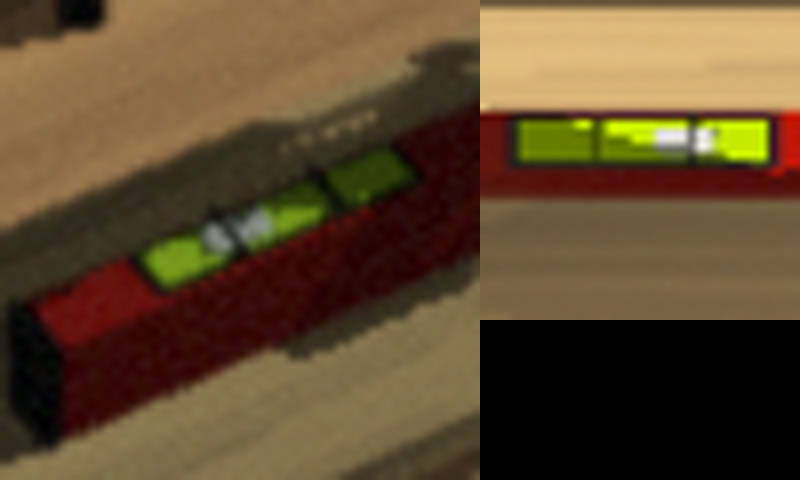

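The vial shows the bubble straddling the hinge-side line (scene crop (237,230), top crop (685,140)), about 15 mm to the hinge side. More clockwise turning is needed.

{"fn": "carry_out", "kwargs": {
  "rows": [-0.3,0,0,0.19,0,0,-0.1,-0.3,0,0,0.19,0,0,-0.1,-0.3,0,0,0.19,0,0,-0.1,-0.3,0,0,0.19,0,0,-0.1,-0.3,0,0,0.19,0,0,-0.1,-0.3,0,0,0.19,0,0,-0.1,-0.3,0,0,0.19,0,0,-0.1,-0.3,0,0,0.19,0,0,-0.1,-0.3,0,0,0.19,0,0,-0.1,-0.3,0,0,0.19,0,0,-0.1,-0.3,0,0,0,0,0,0,-0.3,0,0,0,0,0,0,-0.3,0,0,0,0,0,0,-0.3,0,0,0,0,0,0,-0.3,0,0,0,0,0,0,-0.3,0,0,0,0,0,0,-0.3,0,0,0,0,0,0,-0.3,0,0,0,0,0,0,-0.3,0,0,0,0,0,0,-0.3,0,0,0,0,0,0]
}}

```text
time: 13.37
position: [0.6123, 0.1587, 0.0788]
tcp_rot: [0.216, 0.976, 0.002, 0.002]
force: [-3.6, 3.1, 21.8]
opening: 0.0364
grasp_force: 62.7
```

{"fn": "carry_out", "kwargs": {
  "rows": [-0.3,0,0,0,0,0,0,-0.3,0,0,0,0,0,0,-0.3,0,0,0,0,0,0,-0.3,0,0,0,0,0,0,-0.3,0,0,0,0,0,0,-0.3,0,0,0,0,0,0,-0.3,0,0,0,0,0,0,-0.3,0,0,0,0,0,0,-0.3,0,0,0,0,0,0,-0.3,0,0,0,0,0,0]
}}

```text
time: 14.2
position: [0.6123, 0.1587, 0.0788]
tcp_rot: [0.216, 0.976, 0.002, 0.002]
force: [-3.3, 3.1, 20.8]
opening: 0.0362
grasp_force: 62.7
```

```bash
cat >> h.py <<'E'
def bub(f,near=(.609,-.011,.081)):
    ys,c=strip(f,near,hw=.003); ys=ys*1e3
    w=c[:,2]/(c[:,1]+15); inb=w>.5*w[(ys>-38)&(ys<46)].max(); k=(ys>-38)&(ys<46)&inb
    lime=c[:,1]-c[:,2]; g=c[:,1]
    dips=[]
    for a,b in((-50,-35),(-20,-5),(16,30),(44,58)):
        m=(ys>=a)&(ys<=b); dips.append(ys[m][np.argmin(g[m])])
    return (ys[k].min(),ys[k].max(),ys[k].mean()),dips
E
python3 - <<'E'
from h import *
s=monitor.get_state();print(s['time'],np.round(s['joints'],3),s['position'],s['force'])
for n in('top','scene'):
    f=optics.grab_frame(n); print(n,bub(f)); ys,c=strip(f,[.609,-.011,.081],hw=.003)
    print(' '.join(f'{y*1e3:.0f}:{int(v[0])},{int(v[1])},{int(v[2])}' for y,v in zip(ys[10:-3:2],c[10:-3:2])))
E
```

```text
14.2 [ 0.252  0.371 -0.104  1.091  0.003  0.687] [0.61234428 0.15872572 0.07884252] [-3.34414957  3.10367047 20.75240931]
top ((np.float64(-8.0), np.float64(13.000000000000005), np.float64(2.5000000000000018)), [np.float64(-47.0), np.float64(-11.999999999999996), np.float64(23.0), np.float64(55.0)])
-45:152,27,19 -43:117,45,27 -41:85,78,26 -39:150,175,8 -37:187,225,0 -35:196,231,0 -33:196,231,0 -31:196,231,0 -29:196,231,0 -27:195,231,0 -25:195,231,0 -23:196,231,0 -21:196,232,0 -19:196,232,0 -17:174,205,0 -15:117,141,0 -13:112,135,0 -11:131,154,18 -9:170,193,57 -7:194,205,134 -5:205,211,170 -3:207,211,177 -1:207,210,177 1:207,210,178 3:207,210,180 5:207,211,181 7:190,194,164 9:174,178,148 11:168,171,143 13:157,172,84 15:151,176,35 17:150,179,0 19:123,150,0 21:91,110,6 23:65,77,13 25:99,119,3 27:107,130,0 29:105,127,0 31:102,125,0 33:103,124,0 35:103,124,0 37:102,125,0 39:102,124,0 41:103,124,0 43:103,124,0 45:103,125,0 47:103,124,0 49:98,117,2 51:59,69,15
scene ((np.float64(-10.000000000000002), np.float64(13.000000000000005), np.float64(1.5000000000000009)), [np.float64(-47.0), np.float64(-12.999999999999998), np.float64(23.0), np.float64(55.0)])
-45:48,20,11 -43:43,47,12 -41:75,99,17 -39:106,140,23 -37:114,150,26 -35:116,152,27 -33:116,152,27 -31:116,152,27 -29:115,152,27 -27:114,150,27 -25:114,150,26 -23:115,151,26 -21:113,149,25 -19:105,139,21 -17:78,105,15 -15:46,62,11 -13:30,39,10 -11:49,60,28 -9:86,98,65 -7:113,123,99 -5:125,134,115 -3:127,137,118 -1:124,135,114 1:121,130,114 3:120,128,115 5:117,126,111 7:109,118,102 9:112,120,103 11:103,114,90 13:79,95,51 15:68,88,25 17:63,84,15 19:44,61,8 21:27,37,6 23:21,26,7 25:31,39,10 27:42,56,10 29:48,63,10 31:49,64,12 33:48,62,9 35:48,62,11 37:48,64,11 39:47,63,9 41:47,63,8 43:48,63,13 45:47,61,11 47:41,52,8 49:27,33,7 51:22,17,7
```

{"fn": "carry_out", "kwargs": {
  "rows": [-0.3,0,0,0.2,0,0,-0.11,-0.3,0,0,0.2,0,0,-0.11,-0.3,0,0,0,0,0,0,-0.3,0,0,0,0,0,0,-0.3,0,0,0,0,0,0,-0.3,0,0,0,0,0,0,-0.3,0,0,0,0,0,0,-0.3,0,0,0,0,0,0,-0.3,0,0,0,0,0,0,-0.3,0,0,0,0,0,0,-0.3,0,0,0,0,0,0,-0.3,0,0,0,0,0,0,-0.3,0,0,0,0,0,0,-0.3,0,0,0,0,0,0,-0.3,0,0,0,0,0,0,-0.3,0,0,0,0,0,0,-0.3,0,0,0,0,0,0,-0.3,0,0,0,0,0,0,-0.3,0,0,0,0,0,0,-0.3,0,0,0,0,0,0]
}}

```text
time: 15.97
position: [0.6124, 0.1588, 0.0792]
tcp_rot: [0.322, 0.947, 0.003, 0.002]
force: [-3.2, 3.5, 20.9]
opening: 0.0365
grasp_force: 62.8
```

{"fn": "carry_out", "kwargs": {
  "rows": [-0.3,0,0,0,0,0,0,-0.3,0,0,0,0,0,0,-0.3,0,0,0,0,0,0,-0.3,0,0,0,0,0,0,-0.3,0,0,0,0,0,0,-0.3,0,0,0,0,0,0]
}}

```text
time: 16.47
position: [0.6124, 0.1588, 0.0792]
tcp_rot: [0.322, 0.947, 0.003, 0.002]
force: [-2.6, 3.8, 22.3]
opening: 0.0363
grasp_force: 62.8
```

```bash
python3 - <<'E'
from h import *
s=monitor.get_state();print(s['time'],np.round(s['joints'],3),s['position'],s['force'])
for n in('top','scene'):
    f=optics.grab_frame(n); ys,c=strip(f,[.609,-.011,.081],hw=.003)
    print(n,' '.join(f'{y*1e3:.0f}:{int(v[1])},{int(v[2])}' for y,v in zip(ys[10:-3],c[10:-3]) if not -36<y*1e3<-20 and not 28<y*1e3<44))
    if n=='scene': save(f,'c5.png',(245,195,310,255),8)
E
```

```text
16.4667 [ 0.252  0.37  -0.103  1.092  0.003  0.907] [0.61237217 0.15876123 0.07923501] [-2.6338477   3.83001467 22.25099017]
top -45:28,18 -44:30,24 -43:45,25 -42:62,25 -41:78,25 -40:126,17 -39:175,8 -38:221,0 -37:225,0 -36:228,0 -20:231,0 -19:231,0 -18:231,0 -17:206,0 -16:173,0 -15:141,0 -14:136,0 -13:135,0 -12:134,0 -11:165,0 -10:196,0 -9:223,2 -8:218,18 -7:212,34 -6:208,56 -5:208,97 -4:209,137 -3:210,166 -2:210,171 -1:210,176 0:210,178 1:210,179 2:211,180 3:211,180 4:211,180 5:211,180 6:204,174 7:194,164 8:184,153 9:179,149 10:175,147 11:172,144 12:162,135 13:151,125 14:141,115 15:140,85 16:140,55 17:139,27 18:135,18 19:131,8 20:124,1 21:104,6 22:85,11 23:75,13 24:91,7 25:108,2 26:119,0 27:121,0 44:124,0 45:124,0 46:124,0 47:124,0 48:125,0 49:118,2 50:94,8 51:69,15 52:50,20
scene -45:22,14 -44:31,14 -43:48,14 -42:72,16 -41:99,19 -40:124,22 -39:141,25 -38:148,26 -37:151,26 -36:151,26 -20:146,25 -19:140,24 -18:127,22 -17:106,17 -16:82,13 -15:62,11 -14:50,11 -13:50,12 -12:62,13 -11:79,16 -10:91,19 -9:92,24 -8:88,35 -7:91,51 -6:103,72 -5:118,93 -4:129,108 -3:132,113 -2:130,113 -1:129,113 0:129,114 1:130,115 2:130,116 3:129,114 4:128,111 5:126,110 6:123,106 7:119,104 8:120,107 9:126,114 10:131,120 11:128,116 12:119,104 13:110,91 14:105,79 15:102,63 16:97,46 17:89,31 18:76,20 19:62,12 20:50,9 21:37,7 22:26,6 23:23,4 24:27,5 25:36,7 26:47,9 27:55,10 44:60,8 45:58,7 46:56,7 47:51,6 48:42,5 49:32,3 50:23,4 51:16,6 52:11,7
```

View pics/c5.png

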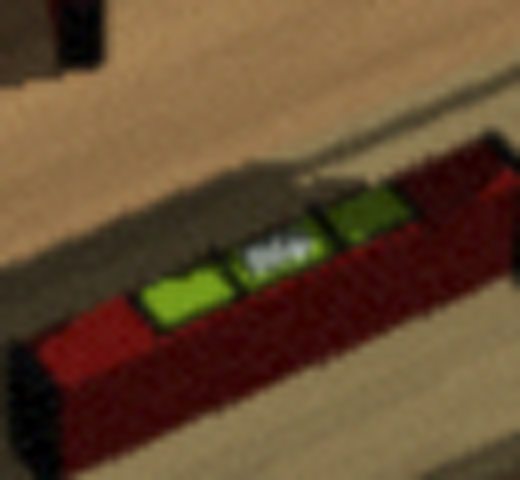

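The crop shows the bubble at (280,250), midway between the lines at (240,275) and (322,218). The two cameras' profiles agree to about 0.5 mm. The knob is still gripped and pressed with 22 N.

```bash
python3 -c "
from h import *
print(arm.close_job())"
```

```text
the job is handed in; nothing more can be done
None
```

I handed the job in at about 16.5 s: the level is pressed down on the tray, the knob is still gripped and pushed down with about 22 N, and the bubble is centred to within about 0.5 mm in both camera views; the hand-in gave no verdict.

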